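# Rub down the brass strip

## Task

The bent brass strip on the sprung panel has just been glued: rub it down by running the fingertips along the top of it in light contact, from its round end, round the corner, to its square end. Finish with the fingertips still resting lightly on the square end and hold them there. Do not press the panel down hard, shift or lift the cradle, or disturb the things round it.

Things in the scene. Friction and masses are not known exactly. Their poses are not given: they have to be found in the camera images.
- cradle: low gluing cradle standing loose on the table (about 1.8 kg): a plywood base 170 x 290 x 14 mm with four rubber buffers and a low dark wooden rail (top at 34 mm) at each end, carrying a wooden panel. Origin: centre of its underside; y runs along its 290 mm length, z up.
- panel (a joint): how far the wooden panel (130 x 250 x 12 mm, upper face 45 mm above the table at rest) is pushed down on its buffers, in m: 0 at rest. It starts to give at about 1.5 N and then takes about 0.5 N more for each mm; it springs back when let go. 3 to 5 mm is a good light rub; beyond 10 mm is too hard (stop at 14 mm).
- strip: brass strip fixed to the panel: 12 mm wide, standing 4 mm proud, so its top is 49 mm above the table at rest. It runs as two straight legs of 120 mm that meet at a bend of 120 degrees (inner angle). One end is a round disc of 24 mm diameter, the other a square plate of 22 mm. Origin: at the middle of the panel's upper face (not on the strip); x, y, z as those of the cradle.
- mark0 (a point): point on the top face of the brass strip: centre of the round end disc. The rub is judged by the point between the fingertips (TCP), which must pass within 17 mm of each of mark0 to mark6, seen from above, while a finger touches the strip; closed fingers pointing down do this best.
- mark1 (a point): point on the top face of the brass strip: 40 mm along the first leg from the round end.
- mark2 (a point): point on the top face of the brass strip: 80 mm along the first leg.
- mark3 (a point): point on the top face of the brass strip: the corner where the legs meet.
- mark4 (a point): point on the top face of the brass strip: 40 mm from the corner along the second leg.
- mark5 (a point): point on the top face of the brass strip: 80 mm from the corner along the second leg.
- mark6 (a point): point on the top face of the brass strip: centre of the square end plate.
- easel_foot (a point): table point roughly (20 mm) under the overhanging near corner of a framed picture on an easel, over 0.3 m tall, which is fixed and must not be hit: from here it runs away from the robot and to its left for about 0.3 m (x and y both growing). The straight way from the start to the cradle passes close to it: bring the arm in over the near side of the table.
- glue_bottle: white glue bottle with a spout, 50 mm across, 140 mm tall, standing on the table; to be left alone. Origin: centre of its underside.
- blue_jar: round jar, 57 mm across, 64 mm tall; to be left alone. Origin: centre of its underside.
- moulding_dark: straight offcut of dark wooden moulding, 22 x 100 x 18 mm, lying beside the cradle; to be left alone. Origin: centre of its underside.
- tape_measure: tape measure, 67 x 68 x 36 mm, lying on the table by one end of the cradle; to be left alone. Origin: centre of its underside.

How it is judged (in metres and radians):
On the way, in this order (a step that is already met when the one before it is completed fails the run):
1. the fingertips touch the strip at the round end (horizontal distance between the grasp point and mark0 below 0.017 m and contact force between the fingers and strip above 0.3 N), for 0.08 s.
2. the fingertips touch the strip one sixth of the way along (horizontal distance between the grasp point and mark1 below 0.017 m and contact force between the fingers and strip above 0.3 N), for 0.08 s.
3. the fingertips touch the strip one third of the way along (horizontal distance between the grasp point and mark2 below 0.017 m and contact force between the fingers and strip above 0.3 N), for 0.08 s.
4. the fingertips touch the strip at the corner (horizontal distance between the grasp point and mark3 below 0.017 m and contact force between the fingers and strip above 0.3 N), for 0.08 s.
5. the fingertips touch the strip two thirds of the way along (horizontal distance between the grasp point and mark4 below 0.017 m and contact force between the fingers and strip above 0.3 N), for 0.08 s.
6. the fingertips touch the strip five sixths of the way along (horizontal distance between the grasp point and mark5 below 0.017 m and contact force between the fingers and strip above 0.3 N), for 0.08 s.
At the end, for the whole second after the job is handed in: Strip rubbed in order past every mark; fingertips still touch it (over 0.3 N), TCP within 17 mm of the square end's centre seen from above; panel down less than 10 mm and still; cradle on the table, moved less than 15 mm; other things moved less than 20 mm (horizontal distance between the grasp point and mark6 below 0.017 m and contact force between the fingers and strip above 0.3 N and value of joint panel below 0.01 m and velocity of joint panel below 0.01 m/s and height (world z) of cradle below 0.006 m and distance of cradle from where it was at the start of the episode below 0.015 m and distance of each of glue_bottle, blue_jar, moulding_dark, tape_measure from where it was at the start of the episode below 0.02 m); the arm keeps its last pose, push and grip.
It fails at once if the panel is pressed down hard (more than 10 mm) (value of joint panel above 0.01 m).
It fails at once if the cradle is lifted or shifted by more than 15 mm (distance of cradle from where it was at the start of the episode above 0.015 m or height (world z) of cradle above 0.006 m).
It fails at once if one of the things round the work is lifted or moved by more than 20 mm (distance of any of glue_bottle, blue_jar, moulding_dark, tape_measure from where it was at the start of the episode above 0.02 m).
It also fails if it takes over 38 s, if anything falls off the work surface, if the arm or the gripper's body presses on something with over 40 N, if the wrist force passes 120 N, or if a joint passes its speed limit or range.

## Robot

A 6-joint arm with a two-finger parallel gripper is mounted at the origin on a cart in front of the work surface, level with it; the furniture and walls round the work are solid. World frame = base frame: x ahead of the robot, y to its left, z up, the work surface at z = 0. Lengths are in m, angles in degrees, forces in N, time in s.
With the tool pointing down it reaches from about 0.4 to 0.825 m from the base axis. Payload 7 kg.
Tool frame: the origin (TCP) lies between the finger pads, 19 mm behind the fingertips; this is the grasp point; z points along the fingers, y is the line along which they close (so a half turn about z gives the same grasp; the last joint's range is limited). The gripper opens to 88 mm and grips with 3 to 60 N. Pads are 19 mm wide; open, the fingers measure 130 mm over their backs; the gripper's body (78 mm by 193 mm) begins 47 mm behind the grasp point.
Start: joints at [91.45, 20.546, 0.682, 0, -70.136, -16.507], TCP at [0.175, 0.652, 0.245] pointing down, gripper open.
Joint ranges: [-176.03, 176.03], [-82.01, 121.73], [-58.28, 71.71], [-173.87, 95.51], [-174.79, -0.11], [-173.66, 173.66]. Speed limits (degrees/s): [136.94, 136.94, 172.46, 180, 180, 180].

## Interface

Orientations are given as [roll, pitch, yaw] about the fixed x, y, z axes, in that order (R = Rz(yaw) Ry(pitch) Rx(roll)).
In Python, from plant import ctrl gives the robot as it stands.
- The arm moves only by the tool apply_moves, never from a script. Its argument "deltas" is a list of rows, each an object with "fingers": the finger opening in mm, from 0 to 87.6; "delta_pos": the shift along the tool's x, y, z in mm, a list of three; "angular": the turn, a rotation vector about the tool's x, y, z in degrees, a list of three. A call has 1 to 10 rows; each row is the pose to reach, as a shift and turn from the pose commanded when the call began, along the tool's axes at that moment; what a row does not reach only later rows make up. A row lasts 1/10 s, in which the tool goes at most 50 mm and 8.59 degrees, less where a joint would pass 70% of its speed; a pose out of reach is approached as far as the arm can. A call with a gripper value outside its range is refused whole. The fingers move at their own pace and stop on an object; the grip force is fixed at half the most. Time passes only in rows, so rows that repeat a pose let the fingers close. It gives the time, the measured TCP pose, the force, the opening and the grip force at its end, in the units of the state.
- ctrl.get_obs(): the state, without advancing time (a new reading comes with each control period).
- ctrl.snapshot(name): name is "scene" or "top" or "wrist"; returns the picture (400x640x3 uint8, red, green, blue); there is no depth.
- ctrl.camera_params(name): a dict with "fx", "fy", "cx", "cy" (pixels), "cam_to_world" (4x4, takes a point from camera to world coordinates); the wrist camera has in their place "mount" (4x4, takes a point from camera to tool coordinates, whose origin is the TCP and whose axes are the flange's). Camera axes: x right, y up, looking along -z (the intrinsics and any distortion apply to the point x, -y, -z); pixel columns grow to the right and rows downward; lengths in m; the calibration is good to about 2 mm. A picture is of the moment at which its call begins: read the wrist's pose just before it. camera_params takes no time and is no camera call.
- ctrl.close_job(): hands the job in; it is judged then, once.
The state is a dict: "clock": time; "joint_pos": joint angles; "qvel": joint speeds; "tau": joint torques, N m; "tool_pos": TCP position; "orientation": TCP orientation; "force": force on the tool from outside, world axes, zero at the start; "moment": the same for the moment, N m; "opening": finger opening in m; "gripper_force": force on a finger pad.
Only numpy, scipy, OpenCV 4.12 (cv2) and the standard library are available. Lean on these libraries where they do the work, as an engineer would, in place of code of your own. Each camera call takes 0.05 s, during which the arm holds its last target. There are 200 camera calls.

## Working session

There is one attempt and no reset: what is moved stays moved. The work goes in short steps, Python scripts to look and compute and a tool call to move; the robot and the scene stay as the last step left them, time stands still between calls to the robot, and variables do not carry over. Pictures are saved under pics/ and viewed, at most 10 in all, crops included, and the job is handed in when it is done.

Besides the shell and the picture viewer there is one more tool, called after "Call:" as name([rows], argument=value, ...), one row to a line, values as JSON. apply_moves: Moves the arm, as the interface text tells. Its arguments: {"type":"object","properties":{"deltas":{"type":"array"}},"required":["deltas"]}

```bash
mkdir -p pics; python3 - <<'E'
from plant import ctrl
import cv2,numpy as np
o=ctrl.get_obs();print({k:np.round(o[k],4) for k in ('clock','tool_pos','orientation','force','opening')})
for n in('top','scene'):
    cv2.imwrite(f'pics/{n}0.png',ctrl.snapshot(n)[:,:,::-1]);p=ctrl.camera_params(n);print(n,p)
print(ctrl.camera_params('wrist'))
E
```

```text
{'clock': np.float64(0.0), 'tool_pos': array([0.1752, 0.6514, 0.2444]), 'orientation': array([ 1.799084e+02, -8.000000e-03, -1.506140e+01]), 'force': array([-0.3298, -0.3657,  0.5978]), 'opening': np.float64(0.0878)}
top {'fx': 493.4701284581996, 'fy': 493.4701284581996, 'cx': 321.4051522113126, 'cy': 202.70810199221495, 'cam_to_world': array([[ 0.01695116,  0.99124537, -0.13093994,  0.3541077 ],
       [-0.99964383,  0.01950137,  0.01821843,  0.02673821],
       [ 0.02061244,  0.13058448,  0.99122289,  1.604783  ],
       [ 0.        ,  0.        ,  0.        ,  1.        ]])}
scene {'fx': 369.8318980367515, 'fy': 369.8318980367515, 'cx': 325.5325299933179, 'cy': 197.89660100332674, 'cam_to_world': array([[-9.22664087e-03, -8.77512716e-01,  4.79464600e-01,
         1.04790813e+00],
       [ 9.99942185e-01, -1.07446596e-02, -4.22279430e-04,
         1.09528432e-02],
       [ 5.52223951e-03,  4.79432983e-01,  8.77561120e-01,
         9.12084783e-01],
       [ 0.00000000e+00,  0.00000000e+00,  0.00000000e+00,
         1.00000000e+00]])}
{'fx': 323.70378068339835, 'fy': 323.70378068339835, 'cx': 322.0646252698521, 'cy': 198.05814140023782, 'mount': array([[ 1.15776463e-03,  9.66888695e-01,  2.55195827e-01,
         6.93742368e-02],
       [ 9.99999323e-01, -1.08863552e-03, -4.12132378e-04,
        -3.69544146e-04],
       [-1.20670895e-04,  2.55196132e-01, -9.66889301e-01,
        -1.38701693e-01],
       [ 0.00000000e+00,  0.00000000e+00,  0.00000000e+00,
         1.00000000e+00]])}
```

View pics/top0.png

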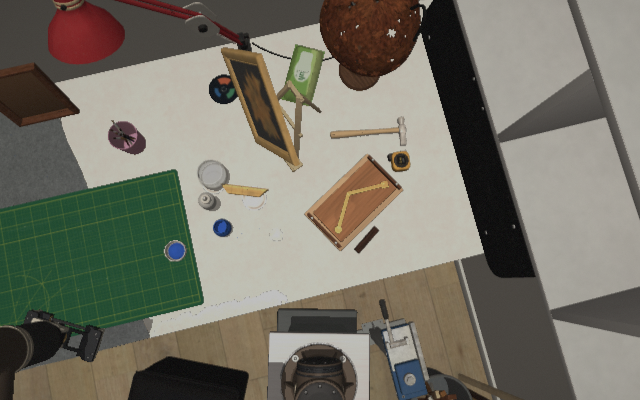

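View pics/scene0.png

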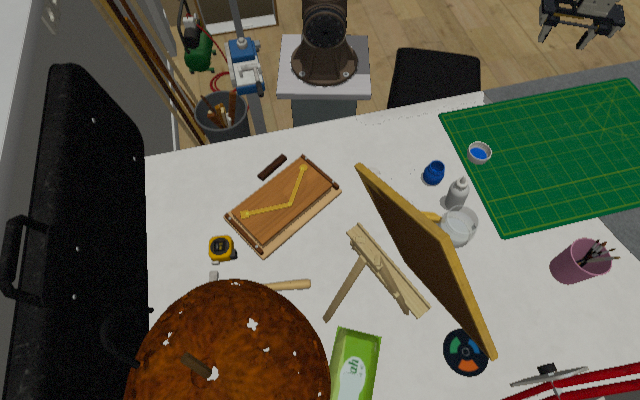

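The top view shows the cradle around pixel (353,202) with the strip ends near (338,230) and (385,184) and the corner near (348,194). The easel's near corner is at about (296,166). I'll zoom in on the strip.

```bash
python3 - <<'E'
import cv2,numpy as np
a=cv2.imread('pics/top0.png')[165:250,300:410]; b=cv2.imread('pics/scene0.png')[145:265,215:350]
a=cv2.resize(a,(440*1,340),interpolation=cv2.INTER_CUBIC);b=cv2.resize(b,(360,320),interpolation=cv2.INTER_CUBIC)
c=np.zeros((340,800,3),np.uint8);c[:,:440]=a;c[:320,440:]=b;cv2.imwrite('pics/z.png',c)
E
```

```text
(no output)
```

View pics/z.png

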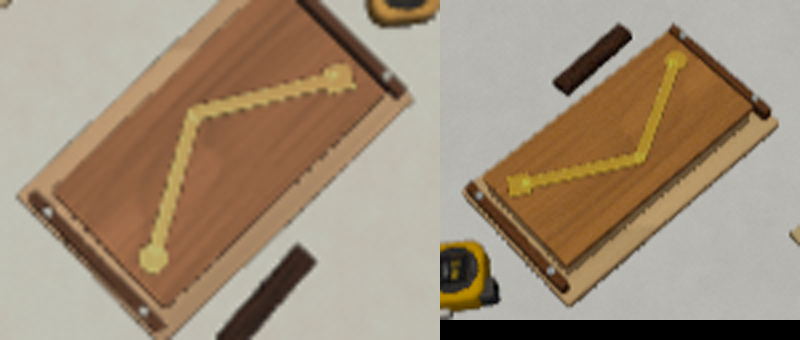

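```bash
cat > h.py <<'E'
import numpy as np
from plant import ctrl
def ray(n,px,z):
    p=ctrl.camera_params(n);T=p['cam_to_world']
    d=T[:3,:3]@np.array([(px[0]-p['cx'])/p['fx'],-(px[1]-p['cy'])/p['fy'],-1]);o=T[:3,3]
    return (o+d*(z-o[2])/d[2])[:2]
E
python3 - <<'E'
from h import *
P={'top':[(338.3,229.5),(348.5,193.4),(385,184.7)],'scene':[(303.5,167.9),(290,204.2),(244.6,214.4)]}
for n,L in P.items():
    q=np.array([ray(n,p,.049) for p in L]);print(n,q.round(4),np.linalg.norm(np.diff(q,axis=0),axis=1))
for n,px in (('bottle',(206,204)),('jar',(222,229)),('tape',(399,161)),('mould',(367,239)),('easelcorner',(296,168))):print(n,ray('top',px,.03))
for n,px in (('cradle corners',(306,213)),('',(341,249)),('',(403,189)),('',(369,156))):print(n,ray('top',px,.014))
E
```

```text
top [[ 0.4753 -0.0567]
 [ 0.5913 -0.0878]
 [ 0.6218 -0.2047]] [0.12011518 0.12075628]
scene [[ 0.482  -0.0508]
 [ 0.5964 -0.082 ]
 [ 0.6277 -0.198 ]] [0.11856663 0.12011514]
bottle [0.55069074 0.36735366]
jar [0.47148925 0.31285749]
tape [ 0.70452152 -0.25334952]
mould [ 0.4480751  -0.14985319]
easelcorner [0.67413635 0.08219045]
cradle corners [0.5296253  0.04686188]
 [ 0.41538963 -0.0680467 ]
 [ 0.61478906 -0.26899891]
 [ 0.72278443 -0.15692964]
```

Averaging the two views puts round at (0.479,-0.054), the corner at (0.594,-0.085) and square at (0.625,-0.201). I'll come in over the near side, closing the fingers and turning the yaw as I go.

Call:
apply_moves([
  {"fingers": 0, "delta_pos": [20, 36, 0], "angular": [0, 0, 8]},
  {"fingers": 0, "delta_pos": [42, 72, 0], "angular": [0, 0, 16]},
  {"fingers": 0, "delta_pos": [63, 108, 0], "angular": [0, 0, 24]},
  {"fingers": 0, "delta_pos": [84, 144, 0], "angular": [0, 0, 32]},
  {"fingers": 0, "delta_pos": [105, 180, 0], "angular": [0, 0, 40]},
  {"fingers": 0, "delta_pos": [139, 212, 0], "angular": [0, 0, 48]},
  {"fingers": 0, "delta_pos": [172, 245, 0], "angular": [0, 0, 56]},
  {"fingers": 0, "delta_pos": [206, 277, 0], "angular": [0, 0, 64]},
  {"fingers": 0, "delta_pos": [240, 310, 0], "angular": [0, 0, 72]},
  {"fingers": 0, "delta_pos": [273, 342, 0], "angular": [0, 0, 80]},
])

```text
clock: 1.1
tool_pos: [0.3505, 0.2487, 0.2454]
orientation: [-180.0, 0.0, -95.4]
force: [1.6, 0.7, -0.2]
opening: 0.013
gripper_force: 0.0
```

```bash
python3 - <<'E'
from h import *
for z in (.0,.1,.2,.3,.35,.4):print(z,ray('top',(297,168),z),ray('scene',(358,165),z))
o=ctrl.get_obs();print({k:np.round(o[k],4) for k in ('clock','tool_pos','orientation','force','opening','joint_pos')})
c,s=np.cos(np.radians(o['orientation'][2])),np.sin(np.radians(o['orientation'][2]))
d=np.array([.4787,-.0538])-o['tool_pos'][:2];print(d@[c,s],d@[s,-c])
E
```

```text
0.0 [0.6803029  0.07994233] [0.43761918 0.10632392]
0.1 [0.65997647 0.07662698] [0.50453061 0.09586754]
0.2 [0.63965003 0.07331163] [0.57144203 0.08541116]
0.3 [0.61932359 0.06999629] [0.63835346 0.07495477]
0.35 [0.60916037 0.06833861] [0.67180918 0.06972658]
0.4 [0.59899716 0.06668094] [0.70526489 0.06449839]
{'clock': np.float64(1.1), 'tool_pos': array([0.3505, 0.2487, 0.2454]), 'orientation': array([-1.799967e+02,  2.180000e-02, -9.535690e+01]), 'force': array([ 1.5539,  0.6877, -0.1515]), 'opening': np.float64(0.013), 'joint_pos': array([ 6.18606e+01, -3.45710e+00, -2.82808e+01, -5.90000e-03,
       -6.51549e+01, -6.72150e+01])}
0.2892222920480368 -0.15589127930655106
```

Call:
apply_moves([
  {"fingers": 0, "delta_pos": [32, -17, 0], "angular": [0, 0, 0]},
  {"fingers": 0, "delta_pos": [64, -35, 0], "angular": [0, 0, 0]},
  {"fingers": 0, "delta_pos": [96, -52, 0], "angular": [0, 0, 0]},
  {"fingers": 0, "delta_pos": [128, -69, 15], "angular": [0, 0, 0]},
  {"fingers": 0, "delta_pos": [160, -86, 40], "angular": [0, 0, 0]},
  {"fingers": 0, "delta_pos": [192, -104, 65], "angular": [0, 0, 0]},
  {"fingers": 0, "delta_pos": [224, -121, 90], "angular": [0, 0, 0]},
  {"fingers": 0, "delta_pos": [257, -138, 115], "angular": [0, 0, 0]},
  {"fingers": 0, "delta_pos": [289, -156, 135], "angular": [0, 0, 0]},
  {"fingers": 0, "delta_pos": [289, -156, 150], "angular": [0, 0, 0]},
])

```text
clock: 2.1
tool_pos: [0.4803, -0.0542, 0.0935]
orientation: [179.9, -0.1, -95.3]
force: [0.1, 0.6, -0.4]
opening: 0.0005
gripper_force: 0.0
```

```bash
python3 - <<'E'
from h import *
import cv2
cv2.imwrite('pics/w1.png',ctrl.snapshot('wrist')[:,:,::-1])
o=ctrl.get_obs();print({k:np.round(o[k],4) for k in ('clock','tool_pos','orientation','force','opening')})
E
```

```text
{'clock': np.float64(2.15), 'tool_pos': array([ 0.4785, -0.0533,  0.0916]), 'orientation': array([ 1.797093e+02, -7.990000e-02, -9.530880e+01]), 'force': array([-2.0009,  0.1725, -1.8936]), 'opening': np.float64(0.0001)}
```

View pics/w1.png

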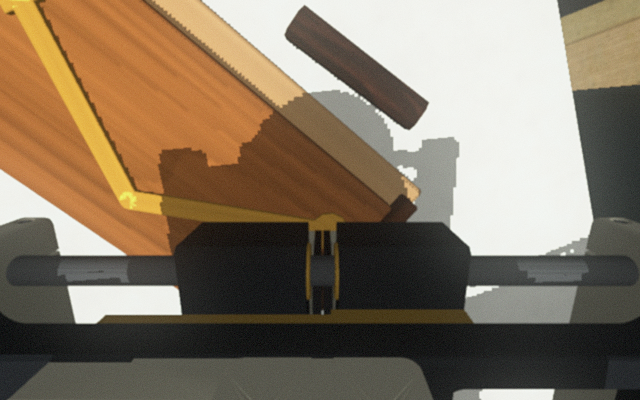

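The wrist view shows the corner at (128,199), the round disc just peeking out under the fingertips at (327,218), and the square end cut off at the top left, around (14,3).

```bash
cat >> h.py <<'E'
from scipy.spatial.transform import Rotation as Ro
def wray(px,z,o):
    p=ctrl.camera_params('wrist');M=np.array(p['mount']);T=np.eye(4);T[:3,:3]=Ro.from_euler('xyz',o['orientation'],degrees=True).as_matrix();T[:3,3]=o['tool_pos'];T=T@M
    d=T[:3,:3]@np.array([(px[0]-p['cx'])/p['fx'],-(px[1]-p['cy'])/p['fy'],-1]);q=T[:3,3]
    return (q+d*(z-q[2])/d[2])[:2]
E
python3 - <<'E'
from h import *
o=ctrl.get_obs()
for p in((128,199),(14,3),(327,216)):print(p,wray(p,.049,o))
E
```

```text
(128, 199) [ 0.5889941  -0.08357692]
(14, 3) [ 0.62086528 -0.18802636]
(327, 216) [ 0.47532132 -0.06262353]
```

Call:
apply_moves([
  {"fingers": 0, "delta_pos": [0, 3, 8], "angular": [0, 0, 0]},
  {"fingers": 0, "delta_pos": [0, 3, 15], "angular": [0, 0, 0]},
  {"fingers": 0, "delta_pos": [0, 3, 20], "angular": [0, 0, 0]},
  {"fingers": 0, "delta_pos": [0, 3, 23], "angular": [0, 0, 0]},
  {"fingers": 0, "delta_pos": [0, 3, 25], "angular": [0, 0, 0]},
  {"fingers": 0, "delta_pos": [0, 3, 27], "angular": [0, 0, 0]},
  {"fingers": 0, "delta_pos": [0, 3, 28], "angular": [0, 0, 0]},
  {"fingers": 0, "delta_pos": [0, 3, 28], "angular": [0, 0, 0]},
])

```text
clock: 2.95
tool_pos: [0.4773, -0.0505, 0.0675]
orientation: [-180.0, 0.0, -95.0]
force: [-0.6, 1.4, 1.5]
opening: 0.0006
gripper_force: 1.0
```

```bash
cat >> h.py <<'E'
def show():
    o=ctrl.get_obs();print({k:np.round(o[k],4) for k in ('clock','tool_pos','orientation','force','tau')})
E
python3 - <<'E'
from h import *
show();ctrl.snapshot('wrist');show();ctrl.snapshot('wrist');show()
E
```

```text
{'clock': np.float64(2.95), 'tool_pos': array([ 0.4773, -0.0505,  0.0675]), 'orientation': array([-1.799747e+02,  1.490000e-02, -9.504490e+01]), 'force': array([-0.6074,  1.3839,  1.5181]), 'tau': array([-6.72500e-01, -3.85743e+01,  1.93357e+01,  4.91060e+00,
        7.67000e-02,  1.00000e-04])}
{'clock': np.float64(3.0), 'tool_pos': array([ 0.4773, -0.0506,  0.0676]), 'orientation': array([-1.799733e+02,  1.430000e-02, -9.505080e+01]), 'force': array([-0.2017,  1.913 ,  1.7792]), 'tau': array([-6.63800e-01, -3.85882e+01,  1.93465e+01,  4.90250e+00,
        4.06000e-02,  2.00000e-04])}
{'clock': np.float64(3.05), 'tool_pos': array([ 0.4773, -0.0506,  0.0676]), 'orientation': array([-1.799662e+02,  1.580000e-02, -9.505360e+01]), 'force': array([-0.385 ,  1.1753,  1.944 ]), 'tau': array([-6.74700e-01, -3.86230e+01,  1.93275e+01,  4.89680e+00,
       -3.20000e-03,  2.00000e-04])}
```

Call:
apply_moves([
  {"fingers": 0, "delta_pos": [0, 0, 1], "angular": [0, 0, 0]},
  {"fingers": 0, "delta_pos": [0, 0, 2], "angular": [0, 0, 0]},
  {"fingers": 0, "delta_pos": [0, 0, 3], "angular": [0, 0, 0]},
  {"fingers": 0, "delta_pos": [0, 0, 4], "angular": [0, 0, 0]},
  {"fingers": 0, "delta_pos": [0, 0, 4], "angular": [0, 0, 0]},
  {"fingers": 0, "delta_pos": [0, 0, 4], "angular": [0, 0, 0]},
])

```text
clock: 3.65
tool_pos: [0.4773, -0.0506, 0.0635]
orientation: [-180.0, 0.0, -95.1]
force: [-0.0, 3.0, 4.3]
opening: 0.0006
gripper_force: 2.0
```

```bash
python3 - <<'E'
from h import *
show();ctrl.snapshot('wrist');show();ctrl.snapshot('wrist');show()
o=ctrl.get_obs();t=np.radians(o['orientation'][2]);c,s=np.cos(t),np.sin(t)
for m in ((.591,-.084),(.622,-.200)):
    d=np.array(m)-o['tool_pos'][:2];print(1e3*d@[c,s],1e3*d@[s,-c])
E
```

```text
{'clock': np.float64(3.65), 'tool_pos': array([ 0.4773, -0.0506,  0.0635]), 'orientation': array([-1.799755e+02,  8.600000e-03, -9.505400e+01]), 'force': array([-0.0312,  2.9992,  4.2744]), 'tau': array([-1.29110e+00, -3.79301e+01,  1.80479e+01,  4.75940e+00,
       -2.22500e-01,  1.00000e-04])}
{'clock': np.float64(3.7), 'tool_pos': array([ 0.4773, -0.0507,  0.0635]), 'orientation': array([-1.799771e+02,  7.600000e-03, -9.505240e+01]), 'force': array([-0.1265,  2.8005,  4.4568]), 'tau': array([-1.30950e+00, -3.79338e+01,  1.80019e+01,  4.75340e+00,
       -2.60400e-01,  1.00000e-04])}
{'clock': np.float64(3.75), 'tool_pos': array([ 0.4773, -0.0506,  0.0635]), 'orientation': array([-1.799722e+02,  9.400000e-03, -9.505150e+01]), 'force': array([0.1947, 3.1563, 3.4338]), 'tau': array([ -1.3325, -37.9327,  17.9442,   4.7456,  -0.2964,   0.    ])}
23.223778872809454 -116.15243189854716
136.04367613340563 -157.24587154660443
```

Call:
apply_moves([
  {"fingers": 0, "delta_pos": [1, -6, 0], "angular": [0, 0, 0]},
  {"fingers": 0, "delta_pos": [2, -12, 0], "angular": [0, 0, 0]},
  {"fingers": 0, "delta_pos": [4, -18, 0], "angular": [0, 0, 0]},
  {"fingers": 0, "delta_pos": [5, -24, 0], "angular": [0, 0, 0]},
  {"fingers": 0, "delta_pos": [6, -30, 0], "angular": [0, 0, 0]},
  {"fingers": 0, "delta_pos": [7, -36, 0], "angular": [0, 0, 0]},
  {"fingers": 0, "delta_pos": [8, -42, 0], "angular": [0, 0, 0]},
  {"fingers": 0, "delta_pos": [10, -48, 0], "angular": [0, 0, 0]},
  {"fingers": 0, "delta_pos": [11, -54, 0], "angular": [0, 0, 0]},
  {"fingers": 0, "delta_pos": [12, -60, 0], "angular": [0, 0, 0]},
])

```text
clock: 4.75
tool_pos: [0.5363, -0.0682, 0.0634]
orientation: [180.0, -0.0, -95.1]
force: [-3.3, 0.6, 3.9]
opening: 0.0005
gripper_force: 2.0
```

Call:
apply_moves([
  {"fingers": 0, "delta_pos": [1, -6, 0], "angular": [0, 0, 0]},
  {"fingers": 0, "delta_pos": [2, -12, 0], "angular": [0, 0, 0]},
  {"fingers": 0, "delta_pos": [4, -18, 0], "angular": [0, 0, 0]},
  {"fingers": 0, "delta_pos": [5, -24, 0], "angular": [0, 0, 0]},
  {"fingers": 0, "delta_pos": [6, -30, 0], "angular": [0, 0, 0]},
  {"fingers": 0, "delta_pos": [7, -36, 0], "angular": [0, 0, 0]},
  {"fingers": 0, "delta_pos": [8, -42, 0], "angular": [0, 0, 0]},
  {"fingers": 0, "delta_pos": [9, -48, 0], "angular": [0, 0, 0]},
  {"fingers": 0, "delta_pos": [11, -56, 0], "angular": [0, 0, 0]},
  {"fingers": 0, "delta_pos": [11, -56, 0], "angular": [0, 0, 0]},
])

```text
clock: 5.75
tool_pos: [0.5924, -0.0842, 0.0636]
orientation: [-179.9, -0.0, -95.0]
force: [0.1, -1.3, 3.4]
opening: 0.0003
gripper_force: 2.0
```

```bash
python3 - <<'E'
from h import *
import cv2
cv2.imwrite('pics/w2.png',ctrl.snapshot('wrist')[:,:,::-1]);show()
o=ctrl.get_obs();t=np.radians(o['orientation'][2]);c,s=np.cos(t),np.sin(t)
for m in ((.591,-.084),(.622,-.200)):
    d=np.array(m)-o['tool_pos'][:2];print(1e3*d@[c,s],1e3*d@[s,-c])
E
```

```text
{'clock': np.float64(5.8), 'tool_pos': array([ 0.5923, -0.0842,  0.0637]), 'orientation': array([-1.798571e+02, -7.900000e-03, -9.504370e+01]), 'force': array([ 0.9564, -2.4069,  3.7349]), 'tau': array([ 1.27270e+00, -5.19891e+01,  2.02915e+01,  3.85950e+00,
       -4.68200e-01,  4.63000e-02])}
-0.11375984811633372 1.3583785070854384
112.71169734495275 -39.71979342369723
```

View pics/w2.png

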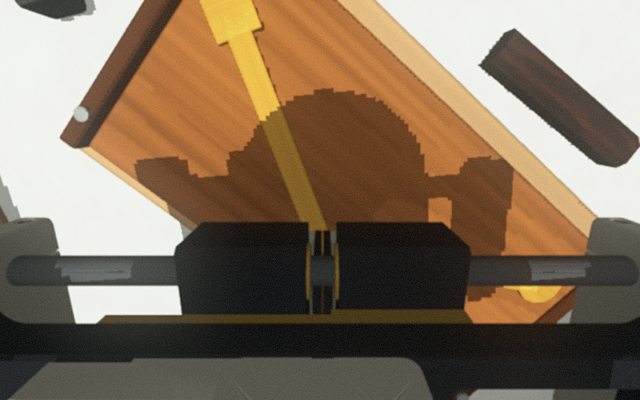

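The strip runs from under the fingertips at (316,228) to the square plate, centred at about (230,14). The tool is on the corner.

```bash
python3 - <<'E'
from h import *
o=ctrl.get_obs();t=np.radians(o['orientation'][2]);c,s=np.cos(t),np.sin(t)
for p in((230,14),(316,228)):
    m=wray(p,.045,o);d=m-o['tool_pos'][:2];print(m,1e3*d@[c,s],1e3*d@[s,-c])
E
```

```text
[ 0.62378595 -0.1974531 ] 110.01764304325879 -41.274914884153944
[ 0.59537435 -0.09535289] 10.810594784355802 -3.997133930478132
```

Call:
apply_moves([
  {"fingers": 0, "delta_pos": [6, -2, 0], "angular": [0, 0, 0]},
  {"fingers": 0, "delta_pos": [12, -4, 0], "angular": [0, 0, 0]},
  {"fingers": 0, "delta_pos": [18, -6, 0], "angular": [0, 0, 0]},
  {"fingers": 0, "delta_pos": [24, -9, 0], "angular": [0, 0, 0]},
  {"fingers": 0, "delta_pos": [30, -11, 0], "angular": [0, 0, 0]},
  {"fingers": 0, "delta_pos": [36, -13, 0], "angular": [0, 0, 0]},
  {"fingers": 0, "delta_pos": [42, -15, 0], "angular": [0, 0, 0]},
  {"fingers": 0, "delta_pos": [48, -17, 0], "angular": [0, 0, 0]},
  {"fingers": 0, "delta_pos": [54, -20, 0], "angular": [0, 0, 0]},
  {"fingers": 0, "delta_pos": [60, -22, 0], "angular": [0, 0, 0]},
])

```text
clock: 6.8
tool_pos: [0.6074, -0.1461, 0.0633]
orientation: [180.0, -0.0, -95.1]
force: [-0.7, 3.7, 4.2]
opening: 0.0004
gripper_force: 2.0
```

Call:
apply_moves([
  {"fingers": 0, "delta_pos": [6, -2, 0], "angular": [0, 0, 0]},
  {"fingers": 0, "delta_pos": [12, -4, 0], "angular": [0, 0, 0]},
  {"fingers": 0, "delta_pos": [18, -6, 0], "angular": [0, 0, 0]},
  {"fingers": 0, "delta_pos": [24, -9, 0], "angular": [0, 0, 0]},
  {"fingers": 0, "delta_pos": [30, -11, 0], "angular": [0, 0, 0]},
  {"fingers": 0, "delta_pos": [36, -13, 0], "angular": [0, 0, 0]},
  {"fingers": 0, "delta_pos": [42, -15, 0], "angular": [0, 0, 0]},
  {"fingers": 0, "delta_pos": [48, -18, 0], "angular": [0, 0, 0]},
  {"fingers": 0, "delta_pos": [52, -19, 0], "angular": [0, 0, 0]},
  {"fingers": 0, "delta_pos": [52, -19, 0], "angular": [0, 0, 0]},
])

```text
clock: 7.8
tool_pos: [0.6219, -0.2001, 0.0635]
orientation: [-180.0, -0.0, -95.1]
force: [0.6, -2.6, 4.1]
opening: 0.0007
gripper_force: 2.0
```

Call:
apply_moves([
  {"fingers": 0, "delta_pos": [0, 0, 0], "angular": [0, 0, 0]},
  {"fingers": 0, "delta_pos": [0, 0, 0], "angular": [0, 0, 0]},
  {"fingers": 0, "delta_pos": [0, 0, 0], "angular": [0, 0, 0]},
])

```text
clock: 8.1
tool_pos: [0.6219, -0.1994, 0.0637]
orientation: [-180.0, -0.0, -95.0]
force: [-0.4, -2.3, 3.9]
opening: 0.0005
gripper_force: 1.9
```

```bash
python3 - <<'E'
from h import *
import cv2
w=ctrl.snapshot('wrist');t=ctrl.snapshot('top');show()
t=cv2.resize(t[140:260,290:420],(433,400),interpolation=cv2.INTER_CUBIC)
w=cv2.resize(w,(360,225));c=np.zeros((400,793,3),np.uint8);c[:,:433]=t;c[:225,433:]=w
cv2.imwrite('pics/f.png',c[:,:,::-1])
E
```

```text
{'clock': np.float64(8.2), 'tool_pos': array([ 0.6218, -0.1992,  0.0636]), 'orientation': array([-1.79965e+02, -1.42000e-02, -9.50490e+01]), 'force': array([ 0.481 , -2.3087,  4.1986]), 'tau': array([ 1.78660e+00, -5.88050e+01,  2.13952e+01,  4.01110e+00,
       -2.43200e-01, -6.00000e-04])}
```

View pics/f.png

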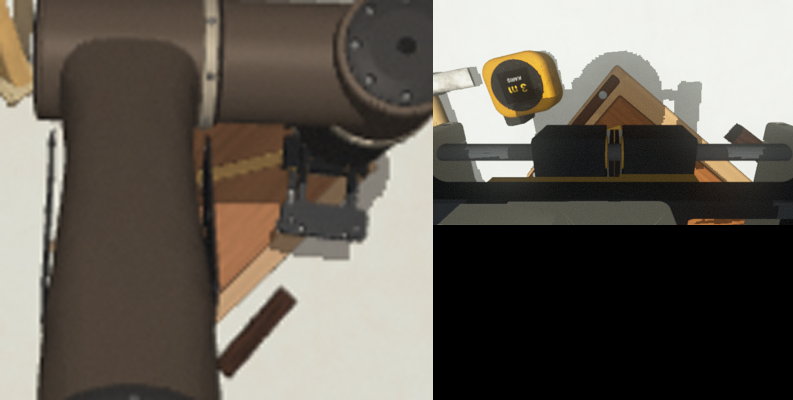

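The final view shows the fingers on the square end, with the cradle, moulding and tape measure where they were. The force is steady at about 4 N, so I'm handing in.

```bash
python3 -c "
from plant import ctrl
print(ctrl.close_job())"
```

```text
the job is handed in; nothing more can be done
None
```

I rubbed the strip from its round end, round the corner, to its square end at about 4 N and handed the job in at 8.2 s with the fingertips still resting on the square end; no verdict was returned.

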